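# Lean a glued-up panel on the lift rest and hold its cam lever at full lift

## Task

Take the striped wooden panel out of the rack and lean it flat against the sloping board of the lift rest, its lower edge centred on the aluminium sill, and let go of it. Then, by the red grip, raise the rest's spring-loaded cam lever until it points straight up, where the cams lift the panel highest, and finish while still holding the lever there (it falls back if let go, and the lift drops again beyond upright). Leave the glue bottle, tape roll and sanding block where they are.

Things in the scene. Friction and masses are not known exactly. Their poses are not given: they have to be found in the camera images.
- panel: Striped laminated wood panel, 14 mm thick (its x) x 100 mm wide (its y) x 130 mm tall (its z), 0.14 kg more or less; origin at the centre of its lower edge face. It starts standing upright in the rack.
- panel_center (a point): Centre of the panel, 65 mm above its lower edge; axes as the panel's.
- rack: Fixed dark wooden rack, base 120 x 140 x 12 mm; origin at its underside's centre. A slot along its y axis, 18 mm wide and centred on the origin, between two rails whose tops are 46 mm above the bench. The panel stands in it on the base, its top edge 142 mm above the bench. Rack and lift rest may change places and are turned up to 0.25 rad.
- fixture: Lift rest fixed to the bench: base 150 x 150 x 12 mm, sloping board, blue cheeks, sill, cams, lever. Origin on the bench under the cam shaft; x level, out of the board's face (away from the robot), y along the sill to the lever, z up. The board, 80 mm wide, leans 20 degrees, top towards -x; its top edge is 75 mm up the slope from the sill: the leant panel's upper 55 mm stand clear.
- seat (a point): Fixed point on the sill where the middle of the panel's lower edge belongs: 7 mm off the board's face, 80 mm above the bench. x: out of the board; y: along the sill, to the lever; z: up the slope. The leant panel's x, z are parallel to these, its centre 65 mm along z, 74 at full lift. Sill 128 mm long, gaps for the brass cams; channel 24 mm wide from the board to a 14 mm high lip.
- lever (a joint): Angle of the cam lever (rad): 0 = down, 15 degrees above level, pointing to the rest's +x; grows as it is raised; 1.309 = straight up, where the two brass cams lift the panel highest (9 mm up the slope off the sill; lever down, they lie below the sill); stop at 1.81, past the highest point. A spring returns it to 0: about 2 N at the grip when down, 5 N upright.
- grip: The lever's red grip; origin at its middle: a cylinder 18 mm in diameter, 60 mm long, lying level along the rest's y axis and spinning freely on its pin, so its own x and z directions mean nothing. It is 110 mm from the lever's axis, 73 mm above the bench when down and 155 mm when upright; open space above and in front of it.
- lever_axis (a point): Fixed point on the lever's turning axis, level with the middle of the grip (123 mm along the rest's y from its origin, 45 mm above the bench); axes as the rest's. The grip circles it in the rest's x-z plane, radius 110 mm.
- glue: Bystander: white glue bottle, 52 mm in diameter, 100 mm tall; origin under its foot.
- tape: Bystander: yellow roll of tape lying flat, 90 mm in diameter, 24 mm high; origin under its centre.
- sander: Bystander: cork sanding block, 100 x 60 x 35 mm; origin under its centre.

How it is judged:
By the outcome, as a careful person would: the job done as asked, in the order asked, and still so for the second after the job is handed in, while the arm keeps its last pose, push and grip.
It also fails if it takes over 51 s, if anything falls off the work surface, if the arm or the gripper's body presses on something with over 40 N, if the wrist force passes 120 N, or if a joint passes its speed limit or range.

## Robot

A 6-joint arm with a two-finger parallel gripper is mounted at the origin on the work surface. World frame = base frame: x ahead of the robot, y to its left, z up, the work surface at z = 0. Lengths are in m, angles in rad, forces in N, time in s.
With the tool pointing down it reaches from about 0.375 to 0.975 m from the base axis. Payload 3.8 kg.
Tool frame: the origin (TCP) lies at the very end of the fingers, on their centre line; the grasp point (between the pads) lies 19 mm behind it; z points along the fingers, x is the direction in which the jaws open and shut, and the axes are right-handed (so a half turn about z gives the same grasp; the last joint's range is limited). The gripper opens to 85 mm and grips with 20 to 120 N. Pads are 22 mm wide; open, the fingers measure 114 mm over their backs; the gripper's body (76 mm by 85 mm) begins 54 mm behind the grasp point. The pads swing forward as they close: fully open they stand 13 mm farther back than shut.
Start: joints at [-1.273, 0.264, 1.604, -0, 1.274, -0.037], TCP at [0.222, -0.638, 0.231] pointing down, gripper open.
Joint ranges: [-2.63, 2.63], [-0.94, 2.18], [0.31, 2.57], [-1.31, 4.45], [0, 2.66], [-2.55, 2.55]. Speed limits (rad/s): [2.57, 2.57, 3.14, 3.14, 3.14, 3.14].

## Interface

Orientations are given as a rotation vector (axis times angle).
In Python, from workcell import bot gives the robot as it stands.
- The arm moves only by the tool carry_out, never from a script. Its argument "deltas" is a list of rows, each an object with "delta_pos": the shift along the tool's x, y, z in m, a list of three; "dr": the turn, a rotation vector about the tool's x, y, z in rad, a list of three. A call has 1 to 10 rows; each row shifts and turns the commanded pose from where the row before left it, along the tool's axes as they then stand; what a row does not reach is not made up. A row lasts 1/8 s, in which the tool goes at most 62.5 mm and 10.7 degrees, less where a joint would pass 70% of its speed; a pose out of reach is approached as far as the arm can. A call is refused whole if a number of a shift passes 0.0625 or a number of a turn 0.188, either way. A call with a gripper value outside its range is refused whole. "grip" is the opening, from 0 (shut) to 1 (fully open), set as the call begins (left out, the last holds). The fingers move at their own pace and stop on an object; "force" is the grip in N (left out, the last holds). Time passes only in rows, so rows that do not move let the fingers close. It gives the time, the measured TCP pose, the force and the opening at its end, in the units of the state.
- bot.read_state(): the state, without advancing time (a new reading comes with each control period).
- bot.read_camera(name): name is "scene" or "top"; returns a dict with "frame" (384x512x3 uint8, red, green, blue), "K" (3x3 intrinsics, pixels), "xyz" and "attitude" of the camera in the world. Camera axes: x right, y down, z forward; pixel columns grow to the right and rows downward; lengths in m; the calibration is good to about 2 mm. A picture is of the moment at which its call begins. There is no depth.
- bot.finish_job(): hands the job in, once; it reports no verdict.
The state is a dict: "time": time; "q": joint angles; "joint_vel": joint speeds; "joint_torque": joint torques, N m; "tool_pos": TCP position; "tcp_rot": TCP orientation; "wrist_force": force on the tool from outside, world axes, zero at the start; "torque": the same for the moment, N m; "width": opening from 0.0 (shut) to 1.0 (fully open).
Only numpy, scipy, OpenCV 4.12 (cv2) and the standard library are available. Lean on these libraries where they do the work, as an engineer would, in place of code of your own. Each camera call takes 0.05 s, during which the arm holds its last target.

## Working session

There is one attempt and no reset: what is moved stays moved. The work goes in short steps, Python scripts to look and compute and a tool call to move; the robot and the scene stay as the last step left them, time stands still between calls to the robot, and variables do not carry over. Pictures are saved under pics/ and viewed, and the job is handed in when it is done.

Besides the shell and the picture viewer there is one more tool, called after "Call:" as name(argument=value, ...), one argument or row to a line, values as JSON. carry_out: Moves the arm, as the interface text tells. Its arguments: {"type":"object","properties":{"deltas":{"type":"array"},"grip":{"type":"number"},"force":{"type":"number"}},"required":["deltas"]}

```bash
mkdir -p pics; ls; python3 - <<'E'
from workcell import bot
import cv2,numpy as np
print(bot.read_state())
for n in("scene","top"):
    c=bot.read_camera(n); print(n,c["K"],c["xyz"],c["attitude"])
    cv2.imwrite(f"pics/{n}0.png",cv2.resize(c["frame"][:,:,::-1],None,fx=1.5,fy=1.5,interpolation=cv2.INTER_CUBIC))
    np.savez(f"{n}0.npz",**c)
E
```

```text
pics
{'time': 0.0, 'q': array([-1.27291615e+00,  2.64752734e-01,  1.60538055e+00,  3.91704317e-05,
        1.27369596e+00, -3.68898509e-02]), 'joint_vel': array([ 0.0012849 , -0.00251767,  0.00074298,  0.00132217, -0.00056792,
        0.00014654]), 'joint_torque': array([-9.09243863e-04, -5.15114665e+01, -3.67314935e+01, -7.28397549e-05,
        1.28895842e-02,  1.90497111e-06]), 'tool_pos': array([ 0.22157452, -0.63682144,  0.22995877]), 'tcp_rot': array([-2.55935034,  1.81949957,  0.00274931]), 'wrist_force': array([-0.64619202, -0.47280221,  0.72004015]), 'torque': array([-0.01895234, -0.02032705,  0.01221884]), 'width': 1.0048114007904352}
scene [[478.01304938   0.         258.02058509]
 [  0.         478.01304938 189.57808069]
 [  0.           0.           1.        ]] [ 1.34863764 -0.01547955  0.83432009] [-1.79394815 -1.73480172  0.72367884]
top [[405.50363419   0.         256.25625288]
 [  0.         405.50363419 186.93293286]
 [  0.           0.           1.        ]] [0.44801634 0.01495134 1.18723965] [-2.16340818  2.17797709 -0.1702423 ]
```

View pics/scene0.png

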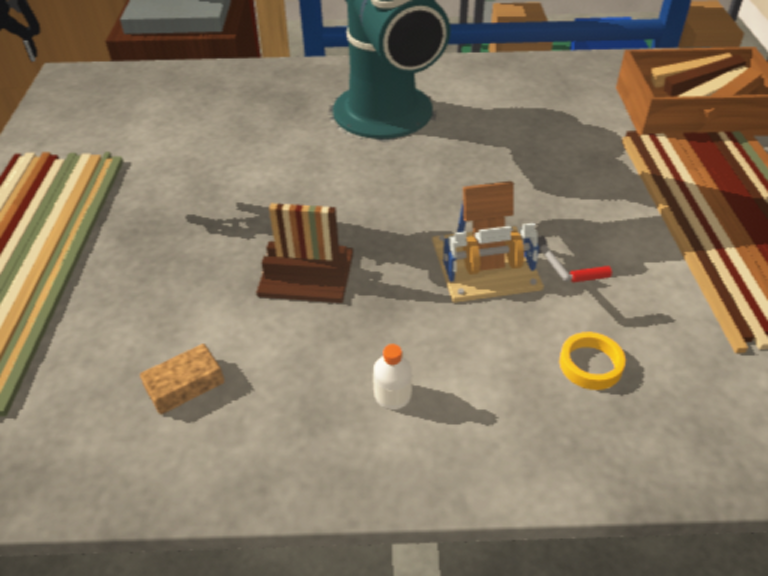

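View pics/top0.png

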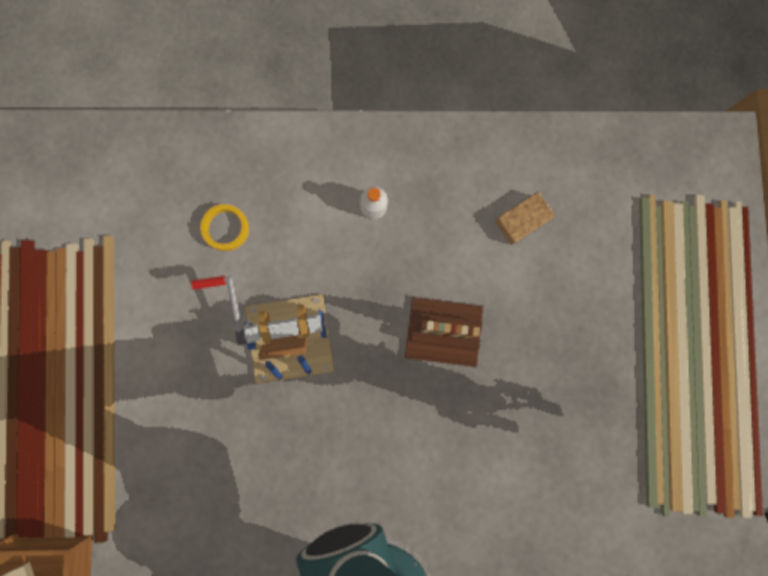

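The scene view shows the rack with the panel at about (305,250), the lift rest at (490,250) and the red grip at (590,273), all in the 1.5x picture. The top view shows the same layout with x up and y left. Next I'll enlarge crops of both views.

```bash
cat > h.py <<'E'
import numpy as np,cv2
from scipy.spatial.transform import Rotation as R
from scipy.optimize import least_squares
def load(n): return dict(np.load(n))
def proj(c,P):
    Rw=R.from_rotvec(c["attitude"]).as_matrix()
    q=(np.atleast_2d(P)-c["xyz"])@Rw
    q=q@np.array(c["K"]).T
    return q[:,:2]/q[:,2:]
def ray(c,uv,z):
    Rw=R.from_rotvec(c["attitude"]).as_matrix()
    d=Rw@np.linalg.inv(c["K"])@np.array([uv[0],uv[1],1.])
    return c["xyz"]+d*(z-c["xyz"][2])/d[2]
def crop(c,x0,y0,x1,y1,f,name,pts=None):
    im=cv2.resize(np.ascontiguousarray(c["frame"][y0:y1,x0:x1,::-1]),None,fx=f,fy=f,interpolation=cv2.INTER_CUBIC)
    for k in range(x0-x0%10+10,x1,10):
        cv2.line(im,(int((k-x0+.5)*f),0),(int((k-x0+.5)*f),6 if k%50 else 14),(0,0,255),1)
        if k%20==0: cv2.putText(im,str(k),(int((k-x0+.5)*f)-10,22),0,.35,(0,0,255),1)
    for k in range(y0-y0%10+10,y1,10):
        cv2.line(im,(0,int((k-y0+.5)*f)),(6,int((k-y0+.5)*f)),(0,0,255),1)
        if k%20==0: cv2.putText(im,str(k),(8,int((k-y0+.5)*f)+4),0,.35,(0,0,255),1)
    if pts is not None:
        for u,v in pts: cv2.drawMarker(im,(int((u-x0+.5)*f),int((v-y0+.5)*f)),(255,0,255),0,10,1)
    cv2.imwrite(name,im)
def T(x,y,yaw):
    M=np.eye(4);M[:2,:2]=[[np.cos(yaw),-np.sin(yaw)],[np.sin(yaw),np.cos(yaw)]];M[:2,3]=[x,y];return M
def app(M,P): return np.atleast_2d(P)@M[:3,:3].T+M[:3,3]
E
python3 - <<'E'
from h import *
s=load("scene0.npz");t=load("top0.npz")
crop(s,165,125,245,205,7,"pics/s_rack.png")
crop(s,280,110,415,220,5.9,"pics/s_fix.png")
crop(t,260,190,330,250,8,"pics/t_rack.png")
crop(t,120,175,230,260,7,"pics/t_fix.png")
E
```

```text
(no output)
```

View pics/s_rack.png

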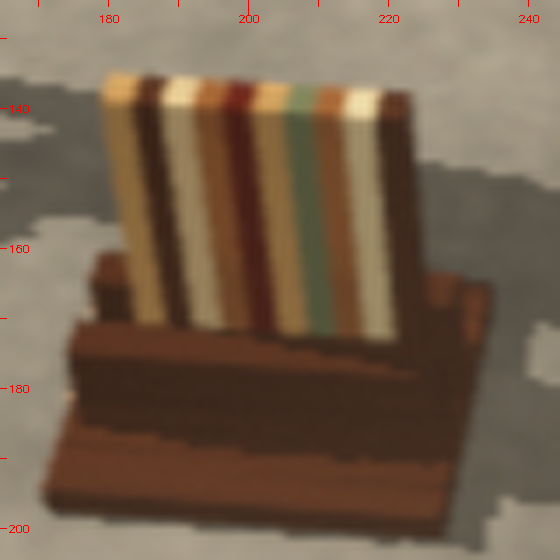

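View pics/s_fix.png

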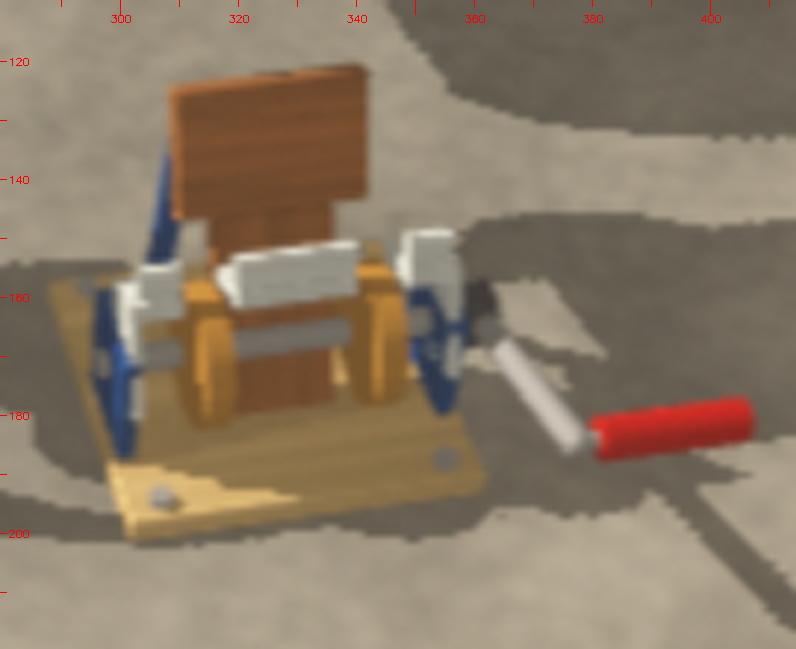

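View pics/t_rack.png

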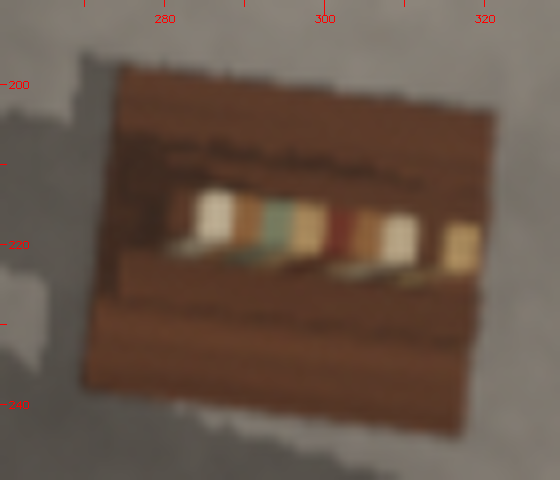

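View pics/t_fix.png

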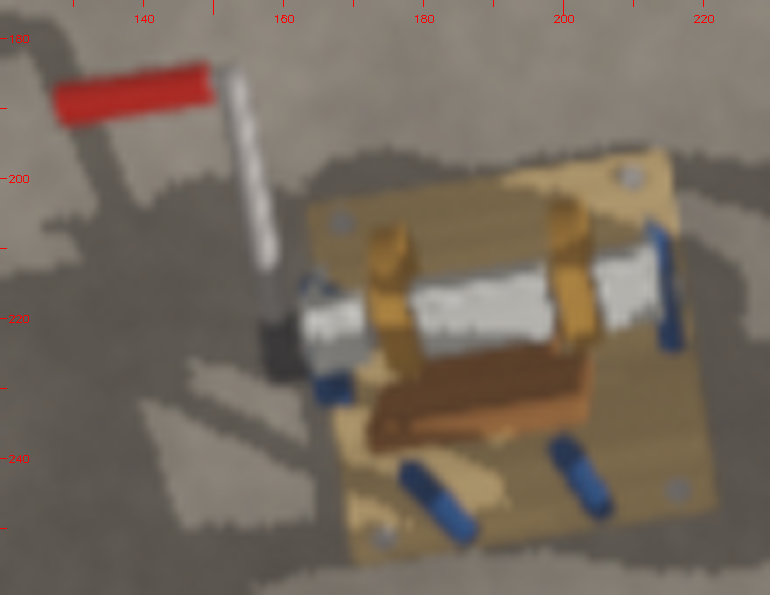

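```bash
cat > fit.py <<'E'
from h import *
s=load("scene0.npz");t=load("top0.npz")
def fit(obs,model,p0):
    def f(p):
        r=[]
        for c,uv,key in obs:
            r.append(proj(c,model(p,key))[0]-uv)
        return np.concatenate(r)
    o=least_squares(f,p0,loss="soft_l1"); 
    print(np.round(o.x,4),"res",np.round(o.fun.reshape(-1,2),1).tolist()); return o.x
obs=[(t,(274.25,197.6),(.06,.07,.012)),(t,(321.4,203.25),(.06,-.07,.012)),(t,(317.4,244.1),(-.06,-.07,.012)),(t,(269.75,238),(-.06,.07,.012)),
(s,(170.9,194.5),(.06,-.07,.012)),(s,(228.4,198.8),(.06,.07,.012))]
print("rack");rk=fit(obs,lambda p,k:app(T(*p),k),[.5,-.15,0])
obs=[(s,(179.2,135.2),(-.007,-.05,.142)),(s,(179.5,139.2),(.007,-.05,.142)),(s,(223.1,137.6),(-.007,.05,.142)),(s,(223.1,141.6),(.007,.05,.142)),
(t,(319.75,217.25),(.007,-.05,.142)),(t,(319.25,223.9),(-.007,-.05,.142))]
print("panel");pn=fit(obs,lambda p,k:app(T(*p),k),[.5,-.15,0])
a=np.radians(20);n=np.array([np.cos(a),0,np.sin(a)]);u=np.array([-np.sin(a),0,np.cos(a)])
def fm(p,k):
    kind,v=k;v=np.array(v,float)
    if kind=="b": v=v+[p[3],0,0]
    if kind=="s": v=np.array([p[4],0,.080])+n*v[0]+np.array([0,1,0])*v[1]+u*v[2]
    return app(T(*p[:3]),v)
g=(.110*np.cos(np.radians(15)),.123,.045+.110*np.sin(np.radians(15)))
obs=[(t,(163.1,203.5),("b",(.075,.075,.012))),(t,(215.2,195.9),("b",(.075,-.075,.012))),(t,(222.1,247.1),("b",(-.075,-.075,.012))),(t,(169.9,255.4),("b",(-.075,.075,.012))),
(s,(301.2,198.5),("b",(.075,-.075,.012))),(s,(361.7,191.7),("b",(.075,.075,.012))),
(t,(127.8,189.5),("g",(g[0],.153,g[2]))),(t,(149.8,186.4),("g",(g[0],.093,g[2]))),
(s,(380.4,184.1),("g",(g[0],.093,g[2]))),(s,(407,179.8),("g",(g[0],.153,g[2]))),
(s,(308.3,124.4),("s",(-.007,-.04,.075))),(s,(341.5,120.7),("s",(-.007,.04,.075)))]
print("fix");fx=fit(obs,fm,[.5,.15,0,0,0])
np.savez("poses.npz",rk=rk,pn=pn,fx=fx)
k=[("s",(-.007,y,z)) for y in(-.04,.04) for z in(.0,.075)]+[("s",(.017,y,z)) for y in(-.064,.064) for z in(0,.014)]+[("b",(x,y,.012)) for x in(-.075,.075) for y in(-.075,.075)]+[("g",(g[0],y,g[2])) for y in(.093,.153)]+[("g",(0,.123,.045)),("s",(0,0,0))]
P=[fm(fx,i)[0] for i in k]
crop(s,280,110,415,220,5.9,"pics/s_fix1.png",proj(s,P));crop(t,120,175,230,260,7,"pics/t_fix1.png",proj(t,P))
P=np.vstack([app(T(*pn),[(x,y,z) for x in(-.007,.007) for y in(-.05,.05) for z in (.142,)]),app(T(*rk),[(x,y,.012) for x in(-.06,.06) for y in (-.07,.07)]),app(T(*rk),[(x,y,.046) for x in(-.009,.009) for y in (-.07,.07)])])
crop(s,165,125,245,205,7,"pics/s_rack1.png",proj(s,P));crop(t,260,190,330,250,8,"pics/t_rack1.png",proj(t,P))
E
python3 fit.py
python3 - <<'E'
import cv2,numpy as np
for n in("fix","rack"):
    a=cv2.imread(f"pics/s_{n}1.png");b=cv2.imread(f"pics/t_{n}1.png")
    h=max(a.shape[0],b.shape[0])
    a=cv2.copyMakeBorder(a,0,h-a.shape[0],0,0,0);b=cv2.copyMakeBorder(b,0,h-b.shape[0],0,0,0)
    m=np.hstack([a,b]);  cv2.imwrite(f"pics/m_{n}.png",m if n=="x" else cv2.resize(m,(800,int(m.shape[0]*800/m.shape[1]))))
E
```

```text
rack
[ 0.4972 -0.1352 -0.1279] res [[-0.3, -0.2], [0.1, -0.1], [-0.0, 0.2], [-0.5, 0.5], [-0.5, 0.5], [-0.2, -0.1]]
panel
[ 0.4972 -0.1296 -0.1143] res [[0.7, 0.3], [-0.9, 0.2], [-0.1, -0.2], [-0.9, -0.2], [-0.6, 0.7], [-0.6, -0.5]]
fix
[ 0.5008  0.1647  0.1494 -0.0144 -0.0103] res [[-0.2, -0.0], [-0.7, -0.4], [-0.0, -0.1], [-0.1, 0.1], [0.1, 0.1], [0.3, -1.6], [0.1, 0.1], [0.0, -0.2], [-0.2, -0.1], [-1.5, 0.7], [0.1, 0.1], [0.0, -0.2]]
```

View pics/s_fix1.png

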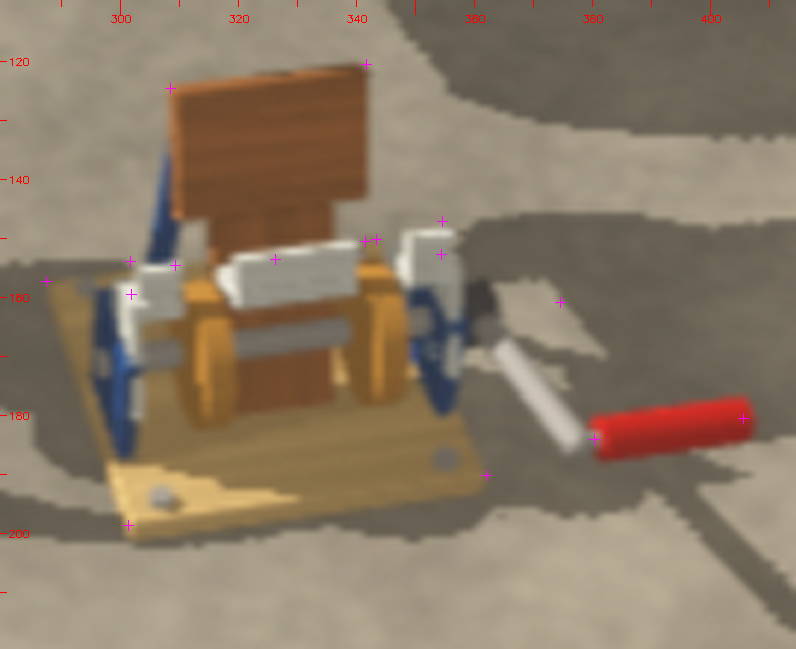

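View pics/t_fix1.png

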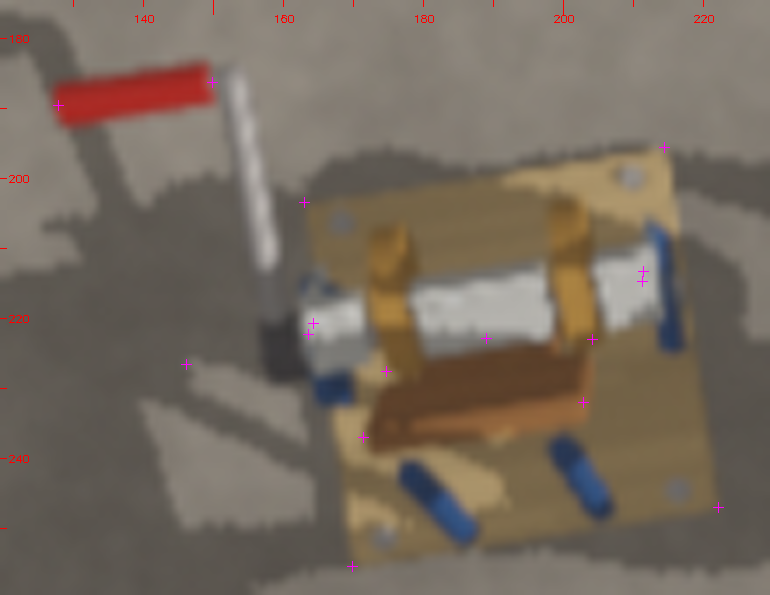

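View pics/m_rack.png

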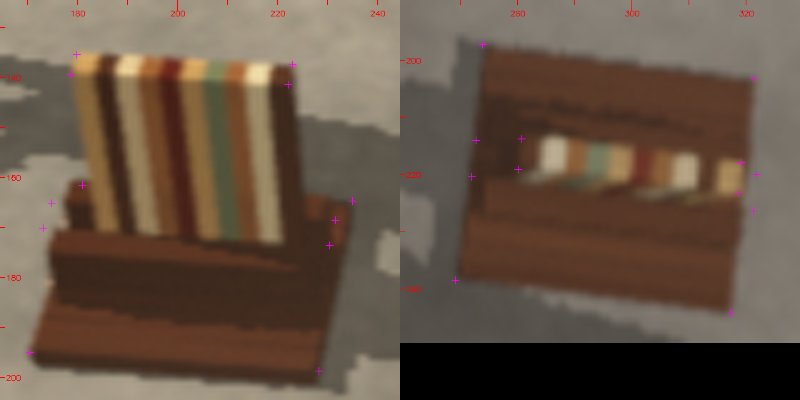

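The overlaid poses agree with the pictures to about 1 px:

| Item | x, y (m) | yaw (rad) | Note |
|---|---|---|---|
| Rack | 0.497, -0.135 | -0.128 | |
| Panel | 0.497, -0.130 | -0.11 | |
| Rest | 0.501, 0.165 | +0.149 | seat about 10 mm behind the shaft in x |

Next is a move planner.

```bash
cat > plan.py <<'E'
from h import *
import json
from workcell import bot
def Rdown(psi,tilt=0):
    # tool x along yaw psi, z down; tilt>0 turns fingertips forward (+x) about world horizontal
    x=np.array([np.cos(psi),np.sin(psi),0]);z=np.array([0,0,-1.]);
    xt=x*np.cos(tilt)+np.array([0,0,1])*np.sin(tilt); zt=z*np.cos(tilt)+x*np.sin(tilt)
    return R.from_matrix(np.column_stack([xt,np.cross(zt,xt),zt]))
def plan(p,Rt,n,st=None,show=True):
    st=st or bot.read_state(); p0=st["tool_pos"] if "tool_pos" in st else st["p"]; R0=R.from_rotvec(st["tcp_rot"])
    dr=(R0.inv()*Rt).as_rotvec()
    print("now",np.round(p0,4),"t",round(st.get("time",0),2),"turn",np.round(dr,3))
    d=(np.array(p)-p0)/n; Rc=R0; pc=p0.copy()
    for i in range(n):
        tgt=p0+d*(i+1)
        s=np.round(Rc.inv().apply(tgt-pc),4); w=np.round(dr/n,4)
        pc=pc+Rc.apply(s); Rc=Rc*R.from_rotvec(w)
        print(json.dumps({"delta_pos":s.tolist(),"dr":w.tolist()}))
E
python3 - <<'E'
from plan import *
plan([.497,-.130,.19],Rdown(-.12),12)
E
```

```text
now [ 0.2216 -0.6369  0.23  ] t 0.1 turn [-1.000e-03  2.000e-03 -1.116e+00]
{"delta_pos": [-0.0323, -0.0356, 0.0034], "dr": [-0.0001, 0.0002, -0.093]}
{"delta_pos": [-0.029, -0.0384, 0.0034], "dr": [-0.0001, 0.0002, -0.093]}
{"delta_pos": [-0.0252, -0.0409, 0.0034], "dr": [-0.0001, 0.0002, -0.093]}
{"delta_pos": [-0.0213, -0.0431, 0.0034], "dr": [-0.0001, 0.0002, -0.093]}
{"delta_pos": [-0.0172, -0.0449, 0.0033], "dr": [-0.0001, 0.0002, -0.093]}
{"delta_pos": [-0.013, -0.0462, 0.0034], "dr": [-0.0001, 0.0002, -0.093]}
{"delta_pos": [-0.0086, -0.0473, 0.0034], "dr": [-0.0001, 0.0002, -0.093]}
{"delta_pos": [-0.0041, -0.0479, 0.0033], "dr": [-0.0001, 0.0002, -0.093]}
{"delta_pos": [0.0002, -0.0481, 0.0033], "dr": [-0.0001, 0.0002, -0.093]}
{"delta_pos": [0.0048, -0.0478, 0.0034], "dr": [-0.0001, 0.0002, -0.093]}
{"delta_pos": [0.0091, -0.0472, 0.0033], "dr": [-0.0001, 0.0002, -0.093]}
{"delta_pos": [0.0135, -0.0462, 0.0034], "dr": [-0.0001, 0.0002, -0.093]}
```

Call:
carry_out(
  deltas=[
    {"delta_pos": [-0.032,-0.036,0.003],"dr": [0,0,-0.093]},
    {"delta_pos": [-0.029,-0.038,0.003],"dr": [0,0,-0.093]},
    {"delta_pos": [-0.025,-0.041,0.003],"dr": [0,0,-0.093]},
    {"delta_pos": [-0.021,-0.043,0.003],"dr": [0,0,-0.093]},
    {"delta_pos": [-0.017,-0.045,0.003],"dr": [0,0,-0.093]},
    {"delta_pos": [-0.013,-0.046,0.003],"dr": [0,0,-0.093]},
    {"delta_pos": [-0.009,-0.047,0.003],"dr": [0,0,-0.093]},
    {"delta_pos": [-0.004,-0.048,0.003],"dr": [0,0,-0.093]},
    {"delta_pos": [0,-0.048,0.003],"dr": [0,0,-0.093]},
    {"delta_pos": [0.005,-0.048,0.003],"dr": [0,0,-0.093]},
  ],
  grip=1,
  force=40,
)

```text
time: 1.35
tool_pos: [0.4517, -0.2144, 0.2008]
tcp_rot: [-3.105, 0.474, 0.001]
wrist_force: [0.1, -1.2, -1.0]
width: 1.0
```

Call:
carry_out(
  deltas=[
    {"delta_pos": [0.009,-0.047,0.003],"dr": [0,0,-0.093]},
    {"delta_pos": [0.0135,-0.046,0.003],"dr": [0,0,-0.093]},
    {"delta_pos": [0,0,0],"dr": [0,0,0]},
    {"delta_pos": [0,0,0],"dr": [0,0,0]},
  ],
)

```text
time: 1.85
tool_pos: [0.4967, -0.1318, 0.1949]
tcp_rot: [3.136, -0.188, -0.002]
wrist_force: [0.2, -0.5, 0.3]
width: 0.997
```

```bash
python3 - <<'E'
from plan import *
for n in("scene","top"):
    c=bot.read_camera(n); np.savez(n+"1.npz",**c)
s=load("scene1.npz");t=load("top1.npz")
st=bot.read_state()
crop(s,150,70,260,205,4.4,"pics/a_s.png",proj(s,st["tool_pos"]));crop(t,250,170,340,260,6,"pics/a_t.png",proj(t,st["tool_pos"]))
plan([.497,-.130,.10],Rdown(-.12),5)
E
```

```text
now [ 0.4966 -0.1327  0.1951] t 1.95 turn [ 0.     0.    -0.002]
{"delta_pos": [0.0, -0.0005, 0.019], "dr": [0.0001, 0.0001, -0.0003]}
{"delta_pos": [0.0, -0.0006, 0.0191], "dr": [0.0001, 0.0001, -0.0003]}
{"delta_pos": [0.0001, -0.0005, 0.019], "dr": [0.0001, 0.0001, -0.0003]}
{"delta_pos": [-0.0, -0.0006, 0.019], "dr": [0.0001, 0.0001, -0.0003]}
{"delta_pos": [-0.0, -0.0005, 0.019], "dr": [0.0001, 0.0001, -0.0003]}
```

View pics/a_s.png

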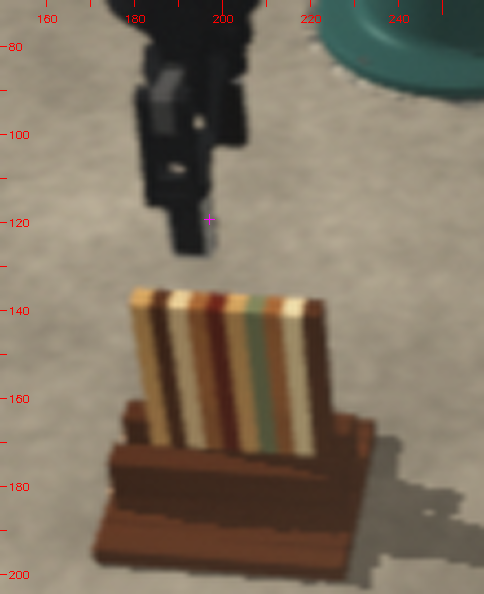

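View pics/a_t.png

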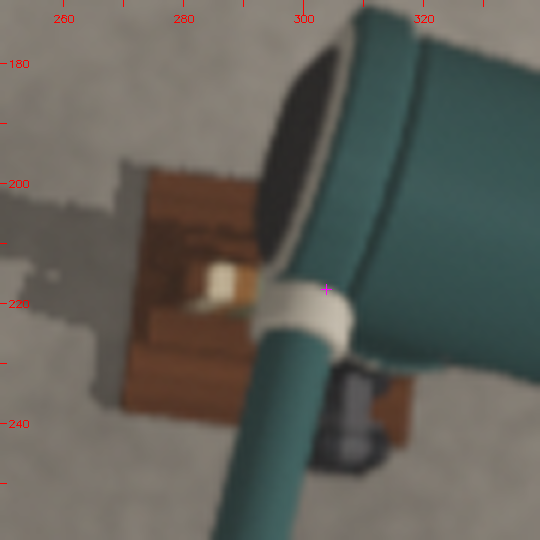

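The gripper sits above the panel, with its fingers at (193,125) and (203,101) straddling the panel's top edge. I'll lower it and grip.

Call:
carry_out(
  deltas=[
    {"delta_pos": [0,-0.001,0.02],"dr": [0,0,0]},
    {"delta_pos": [0,-0.001,0.02],"dr": [0,0,0]},
    {"delta_pos": [0,0,0.02],"dr": [0,0,0]},
    {"delta_pos": [0,0,0.02],"dr": [0,0,0]},
    {"delta_pos": [0,0,0.017],"dr": [0,0,0]},
    {"delta_pos": [0,0,0],"dr": [0,0,0]},
    {"delta_pos": [0,0,0],"dr": [0,0,0]},
  ],
)

```text
time: 2.82
tool_pos: [0.4978, -0.1304, 0.0989]
tcp_rot: [3.136, -0.19, 0.001]
wrist_force: [-0.4, 0.4, -0.2]
width: 1.001
```

Call:
carry_out(
  deltas=[
    {"delta_pos": [0,0,0],"dr": [0,0,0]},
    {"delta_pos": [0,0,0],"dr": [0,0,0]},
    {"delta_pos": [0,0,0],"dr": [0,0,0]},
    {"delta_pos": [0,0,0],"dr": [0,0,0]},
    {"delta_pos": [0,0,0],"dr": [0,0,0]},
    {"delta_pos": [0,0,0],"dr": [0,0,0]},
    {"delta_pos": [0,0,0],"dr": [0,0,0]},
    {"delta_pos": [0,0,0],"dr": [0,0,0]},
  ],
  grip=0,
  force=40,
)

```text
time: 3.82
tool_pos: [0.4977, -0.1298, 0.0985]
tcp_rot: [-3.136, 0.188, -0.001]
wrist_force: [-0.2, 2.0, 2.5]
width: 0.164
```

Gripped: the opening of 0.164 corresponds to 14 mm. Now I'll lift it.

Call:
carry_out(
  deltas=[
    {"delta_pos": [0,0,-0.01],"dr": [0,0,0]},
    {"delta_pos": [0,0,-0.02],"dr": [0,0,0]},
    {"delta_pos": [0,0,-0.03],"dr": [0,0,0]},
    {"delta_pos": [0,0,-0.04],"dr": [0,0,0]},
    {"delta_pos": [0,0,-0.04],"dr": [0,0,0]},
    {"delta_pos": [0,0,-0.02],"dr": [0,0,0]},
    {"delta_pos": [0,0,0],"dr": [0,0,0]},
    {"delta_pos": [0,0,0],"dr": [0,0,0]},
  ],
)

```text
time: 4.82
tool_pos: [0.4964, -0.1296, 0.2569]
tcp_rot: [-3.135, 0.188, 0.004]
wrist_force: [-0.2, -0.4, -1.5]
width: 0.158
```

```bash
cat > place.py <<'E'
from plan import *
fx=np.load("poses.npz")["fx"]; a=np.radians(20)
nn=np.array([np.cos(a),0,np.sin(a)]);uu=np.array([-np.sin(a),0,np.cos(a)])
M=T(*fx[:3]); Rf=M[:3,:3]; n_w=Rf@nn; u_w=Rf@uu; y_w=Rf@[0,1,0]
S=app(M,(fx[4],0,.080))[0]; psi=fx[2]
E
python3 - <<'E'
from place import *
print("S",S,"n",n_w,"u",u_w)
plan(S+u_w*(.0865+.05)+n_w*.005,Rdown(psi,a),10)
E
```

```text
S [0.49060416 0.16319272 0.08      ] n [0.92921966 0.13990367 0.34202014] u [-0.3382083  -0.05092077  0.93969262]
now [ 0.4964 -0.1296  0.2569] t 4.83 turn [ 0.046  0.349 -0.267]
{"delta_pos": [-0.0081, -0.0279, 0.0047], "dr": [0.0046, 0.0349, -0.0267]}
{"delta_pos": [-0.0075, -0.028, 0.0046], "dr": [0.0046, 0.0349, -0.0267]}
{"delta_pos": [-0.007, -0.0283, 0.0044], "dr": [0.0046, 0.0349, -0.0267]}
{"delta_pos": [-0.0063, -0.0284, 0.0044], "dr": [0.0046, 0.0349, -0.0267]}
{"delta_pos": [-0.0057, -0.0285, 0.0043], "dr": [0.0046, 0.0349, -0.0267]}
{"delta_pos": [-0.0052, -0.0287, 0.0042], "dr": [0.0046, 0.0349, -0.0267]}
{"delta_pos": [-0.0044, -0.0287, 0.0042], "dr": [0.0046, 0.0349, -0.0267]}
{"delta_pos": [-0.0039, -0.0289, 0.0041], "dr": [0.0046, 0.0349, -0.0267]}
{"delta_pos": [-0.0033, -0.0289, 0.0042], "dr": [0.0046, 0.0349, -0.0267]}
{"delta_pos": [-0.0026, -0.029, 0.0042], "dr": [0.0046, 0.0349, -0.0267]}
```

```bash
python3 - <<'E'
from place import *
plan(S+u_w*(.0865+.06)+n_w*.030,Rdown(psi,a),10)
E
```

```text
now [ 0.4964 -0.1296  0.2569] t 4.83 turn [ 0.046  0.349 -0.267]
{"delta_pos": [-0.0062, -0.0284, 0.0029], "dr": [0.0046, 0.0349, -0.0267]}
{"delta_pos": [-0.0055, -0.0286, 0.0029], "dr": [0.0046, 0.0349, -0.0267]}
{"delta_pos": [-0.0049, -0.0286, 0.0028], "dr": [0.0046, 0.0349, -0.0267]}
{"delta_pos": [-0.0042, -0.0288, 0.0027], "dr": [0.0046, 0.0349, -0.0267]}
{"delta_pos": [-0.0035, -0.0289, 0.0028], "dr": [0.0046, 0.0349, -0.0267]}
{"delta_pos": [-0.0028, -0.029, 0.0028], "dr": [0.0046, 0.0349, -0.0267]}
{"delta_pos": [-0.0022, -0.029, 0.0028], "dr": [0.0046, 0.0349, -0.0267]}
{"delta_pos": [-0.0015, -0.029, 0.003], "dr": [0.0046, 0.0349, -0.0267]}
{"delta_pos": [-0.0008, -0.0291, 0.003], "dr": [0.0046, 0.0349, -0.0267]}
{"delta_pos": [-0.0001, -0.029, 0.0031], "dr": [0.0046, 0.0349, -0.0267]}
```

Call:
carry_out(
  deltas=[
    {"delta_pos": [-0.006,-0.028,0.003],"dr": [0.0046,0.035,-0.0267]},
    {"delta_pos": [-0.0055,-0.0285,0.003],"dr": [0.0046,0.035,-0.0267]},
    {"delta_pos": [-0.005,-0.0285,0.003],"dr": [0.0046,0.035,-0.0267]},
    {"delta_pos": [-0.004,-0.029,0.003],"dr": [0.0046,0.035,-0.0267]},
    {"delta_pos": [-0.0035,-0.029,0.003],"dr": [0.0046,0.035,-0.0267]},
    {"delta_pos": [-0.003,-0.029,0.003],"dr": [0.0046,0.035,-0.0267]},
    {"delta_pos": [-0.002,-0.029,0.003],"dr": [0.0046,0.035,-0.0267]},
    {"delta_pos": [-0.0015,-0.029,0.003],"dr": [0.0046,0.035,-0.0267]},
    {"delta_pos": [-0.001,-0.029,0.003],"dr": [0.0046,0.035,-0.0267]},
    {"delta_pos": [0,-0.029,0.003],"dr": [0.0046,0.035,-0.0267]},
  ],
)

```text
time: 6.08
tool_pos: [0.4685, 0.1596, 0.2251]
tcp_rot: [-3.062, -0.231, -0.539]
wrist_force: [0.6, 0.0, -2.3]
width: 0.159
```

Call:
carry_out(
  deltas=[
    {"delta_pos": [0,0,0],"dr": [0,0,0]},
    {"delta_pos": [0,0,0],"dr": [0,0,0]},
    {"delta_pos": [0,0,0],"dr": [0,0,0]},
  ],
)

```text
time: 6.45
tool_pos: [0.4704, 0.1584, 0.2275]
tcp_rot: [-3.061, -0.228, -0.543]
wrist_force: [0.1, 0.3, -1.6]
width: 0.159
```

```bash
python3 - <<'E'
from place import *
for n in("scene","top"):
    c=bot.read_camera(n); np.savez(n+"2.npz",**c)
s=load("scene2.npz");t=load("top2.npz")
st=bot.read_state()
Rt=R.from_rotvec(st["tcp_rot"])
# panel axes from tool: x=tool x, y=-tool y, z=-tool z
def pp(x,y,z): return st["tool_pos"]+Rt.apply([x,-y,.0865-z])
P=[pp(x,y,z) for x in(.007,) for y in(-.05,.05) for z in(0,.13)]
print(np.round(proj(s,P),1))
crop(s,270,60,410,210,4,"pics/b_s.png",proj(s,P))
crop(t,120,175,230,260,7,"pics/b_t.png",proj(t,P))
plan(S+u_w*(.0865+.03)+n_w*.003,Rdown(psi,a),4)
E
```

```text
[[308.6 137.7]
 [307.1  80. ]
 [351.4 132.5]
 [352.2  75.1]]
now [0.4707 0.1584 0.2278] t 6.55 turn [ 0.002 -0.003 -0.001]
{"delta_pos": [-0.0071, -0.0004, 0.0073], "dr": [0.0005, -0.0007, -0.0002]}
{"delta_pos": [-0.0071, -0.0005, 0.0074], "dr": [0.0005, -0.0007, -0.0002]}
{"delta_pos": [-0.0071, -0.0004, 0.0073], "dr": [0.0005, -0.0007, -0.0002]}
{"delta_pos": [-0.0071, -0.0004, 0.0074], "dr": [0.0005, -0.0007, -0.0002]}
```

View pics/b_s.png

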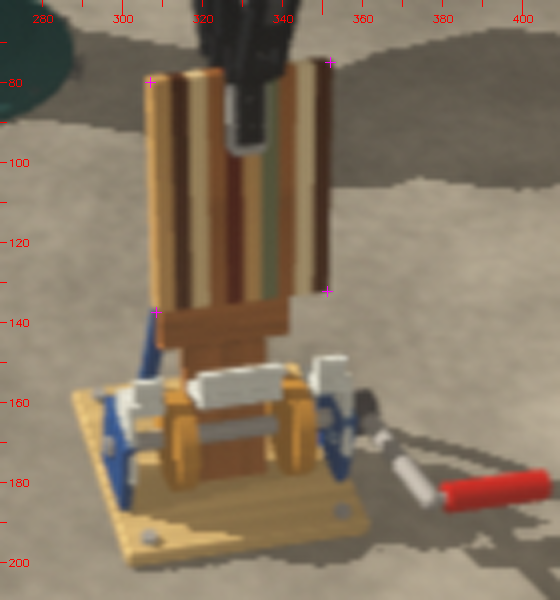

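View pics/b_t.png

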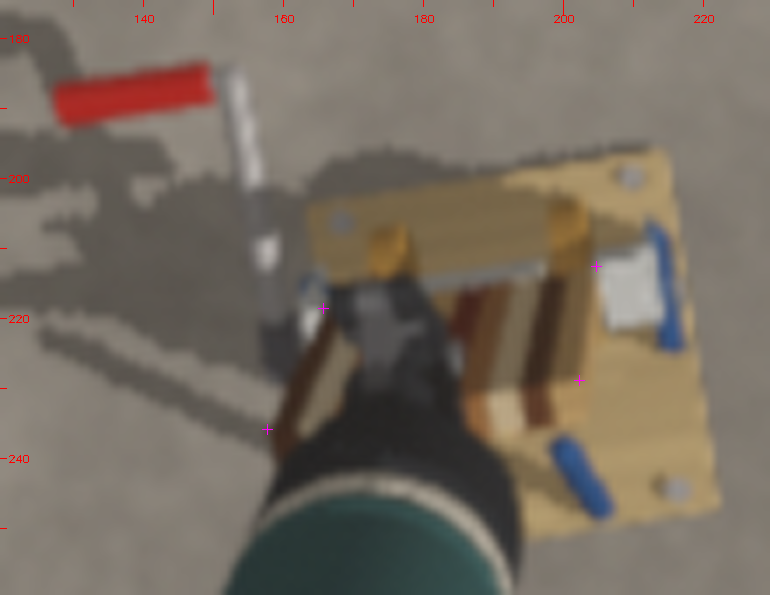

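The scene view shows the panel square in the hand. Its lower corners at (309,138) and (351,132) match the predicted ones within about 0.5 px, and it hangs over the rest.

Call:
carry_out(
  deltas=[
    {"delta_pos": [-0.009,-0.0005,0.003],"dr": [0,-0.001,0]},
    {"delta_pos": [-0.009,-0.0005,0.008],"dr": [0.001,-0.001,0]},
    {"delta_pos": [-0.009,-0.0005,0.008],"dr": [0.001,-0.001,0]},
    {"delta_pos": [0,-0.0005,0.01],"dr": [0,0,0]},
    {"delta_pos": [0,0,0.008],"dr": [0,0,0]},
    {"delta_pos": [0,0,0],"dr": [0,0,0]},
    {"delta_pos": [0,0,0],"dr": [0,0,0]},
  ],
)

```text
time: 7.42
tool_pos: [0.4577, 0.1593, 0.1838]
tcp_rot: [-3.06, -0.23, -0.539]
wrist_force: [0.6, 0.4, -1.6]
width: 0.161
```

```bash
python3 - <<'E'
from place import *
for n in("scene","top"):
    c=bot.read_camera(n); np.savez(n+"3.npz",**c)
s=load("scene3.npz");t=load("top3.npz")
st=bot.read_state()
Rt=R.from_rotvec(st["tcp_rot"])
def pp(x,y,z): return st["tool_pos"]+Rt.apply([x,-y,.0865-z])
P=[pp(x,y,z) for x in(.007,) for y in(-.05,.05) for z in(0,.13)]
crop(s,285,80,375,205,4.7,"pics/c_s.png",proj(s,P))
e=pp(0,0,0)-S; print("edge rel seat n,y,u",np.round([e@n_w,e@y_w,e@u_w],4),np.round(st["wrist_force"],1))
plan(S+u_w*(.0865+.00)+n_w*.003,Rdown(psi,a),4)
E
```

```text
edge rel seat n,y,u [0.0047 0.0012 0.0227] [ 0.6 -0.4 -1.9]
now [0.4578 0.1594 0.1842] t 7.53 turn [-0.001 -0.     0.001]
{"delta_pos": [-0.0004, 0.0003, 0.0057], "dr": [-0.0002, -0.0001, 0.0001]}
{"delta_pos": [-0.0004, 0.0003, 0.0056], "dr": [-0.0002, -0.0001, 0.0001]}
{"delta_pos": [-0.0004, 0.0002, 0.0057], "dr": [-0.0002, -0.0001, 0.0001]}
{"delta_pos": [-0.0004, 0.0003, 0.0057], "dr": [-0.0002, -0.0001, 0.0001]}
```

View pics/c_s.png

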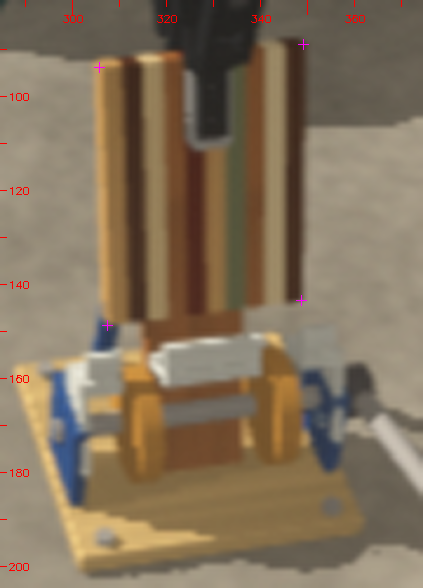

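```bash
python3 - <<'E'
from place import *
s=load("scene0.npz");t=load("top0.npz")
def sp(n,y,u): return S+n_w*n+y_w*y+u_w*u
P=[sp(n,y,u) for n in(.017,.022) for y in(-.064,.064) for u in(.014,)]
print(np.round(proj(s,P),1));print(np.round(proj(t,P),1))
crop(s,292,140,362,182,11,"pics/d_s.png",proj(s,P))
crop(t,155,200,220,232,12,"pics/d_t.png",proj(t,P))
E
```

```text
[[301.7 153.9]
 [354.5 147.1]
 [302.2 154.7]
 [355.2 147.8]]
[[211.3 214.7]
 [163.5 222.2]
 [211.  212.9]
 [163.2 220.4]]
```

View pics/d_s.png

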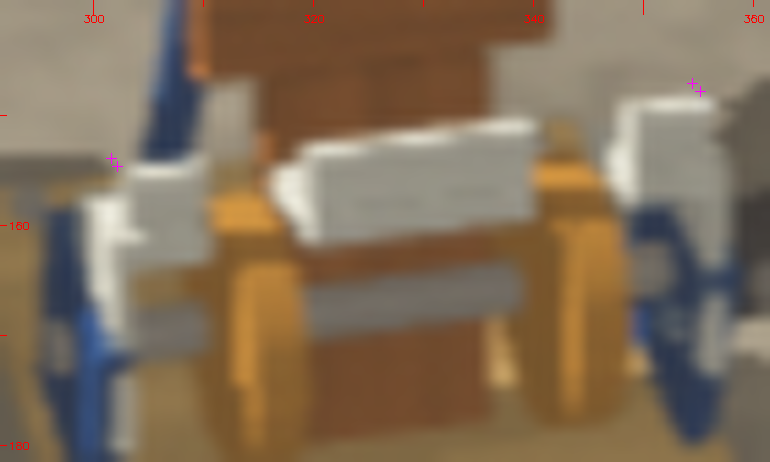

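View pics/d_t.png

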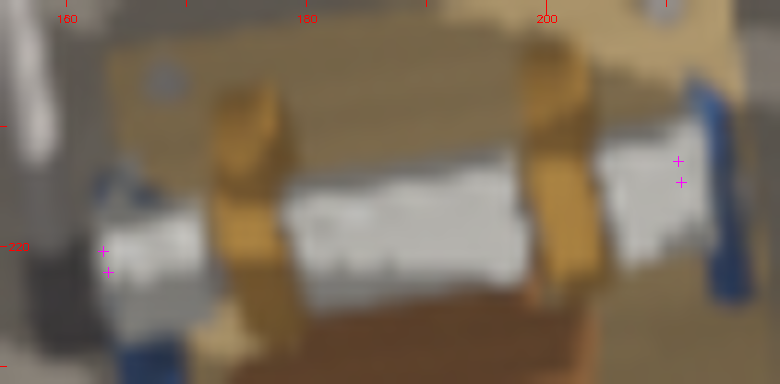

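```bash
python3 - <<'E'
from place import *
t=load("top3.npz");st=bot.read_state()
Rt=R.from_rotvec(st["tcp_rot"])
def pp(x,y,z): return st["tool_pos"]+Rt.apply([x,-y,.0865-z])
P=[pp(x,y,z) for x in(.007,) for y in(-.05,.05) for z in(0,.13)]
print(np.round(proj(t,P),1))
crop(t,150,195,220,260,11,"pics/e_t.png",proj(t,P))
E
```

```text
[[205.9 218.4]
 [203.8 234.7]
 [168.3 224.4]
 [161.2 241.5]]
```

View pics/e_t.png

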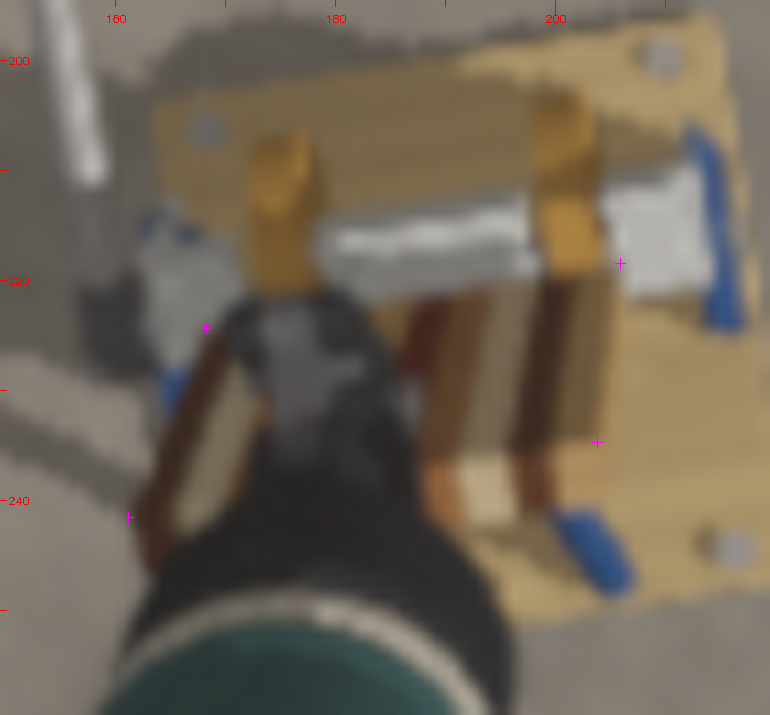

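The top view puts the panel's middle at column 187.2 and the sill's middle at about 187.7. The scene view errs about 1 px the other way, so lateral centring is good to roughly 1–2 mm. Now I'll lower it to the sill.

Call:
carry_out(
  deltas=[
    {"delta_pos": [0,0.0005,0.006],"dr": [0,0,0]},
    {"delta_pos": [0,0,0.006],"dr": [0,0,0]},
    {"delta_pos": [0,0,0.005],"dr": [0,0,0]},
    {"delta_pos": [0,0,0.002],"dr": [0,0,0]},
    {"delta_pos": [0,0,0],"dr": [0,0,0]},
    {"delta_pos": [0,0,0],"dr": [0,0,0]},
  ],
)

```text
time: 8.28
tool_pos: [0.4641, 0.1598, 0.1661]
tcp_rot: [-3.059, -0.23, -0.54]
wrist_force: [0.3, 0.9, -3.0]
width: 0.16
```

Call:
carry_out(
  deltas=[
    {"delta_pos": [0,0,0.002],"dr": [0,0,0]},
    {"delta_pos": [0,0,0],"dr": [0,0,0]},
  ],
)

```text
time: 8.52
tool_pos: [0.4646, 0.1599, 0.164]
tcp_rot: [-3.06, -0.23, -0.539]
wrist_force: [-0.4, 0.3, -2.1]
width: 0.161
```

```bash
cat > chk.py <<'E'
from place import *
st=bot.read_state();Rt=R.from_rotvec(st["tcp_rot"])
e=st["tool_pos"]+Rt.apply([0,0,.0865])-S; print("t",st["time"],"edge n,y,u mm",np.round(1e3*np.array([e@n_w,e@y_w,e@u_w]),1))
f=st["wrist_force"];print("F n,y,u",np.round([f@n_w,f@y_w,f@u_w],1),"tq",np.round(st["torque"],2))
E
python3 chk.py
```

```text
t 8.525 edge n,y,u mm [4.1 0.6 1.4]
F n,y,u [-1.   0.4 -1.8] tq [-0.09  0.3   0.03]
```

Call:
carry_out(
  deltas=[
    {"delta_pos": [0,0,0.001],"dr": [0,0,0]},
    {"delta_pos": [0,0,0.0005],"dr": [0,0,0]},
    {"delta_pos": [0,0,0],"dr": [0,0,0]},
  ],
)

```text
time: 8.9
tool_pos: [0.4651, 0.1599, 0.1626]
tcp_rot: [-3.06, -0.23, -0.539]
wrist_force: [0.0, 0.8, -1.9]
width: 0.156
```

```bash
python3 chk.py;python3 - <<'E'
from place import *
for n in("scene","top"):
    c=bot.read_camera(n); np.savez(n+"4.npz",**c)
s=load("scene4.npz");t=load("top4.npz")
st=bot.read_state();Rt=R.from_rotvec(st["tcp_rot"])
def pp(x,y,z): return st["tool_pos"]+Rt.apply([x,-y,.0865-z])
P=[pp(x,y,z) for x in(.007,) for y in(-.05,.05) for z in(0,.13)]
crop(s,285,85,375,185,5.7,"pics/f_s.png",proj(s,P))
E
```

```text
t 8.9 edge n,y,u mm [ 4.1  0.6 -0.1]
F n,y,u [-0.5  0.8 -1.8] tq [-0.08  0.29 -0.03]
```

View pics/f_s.png

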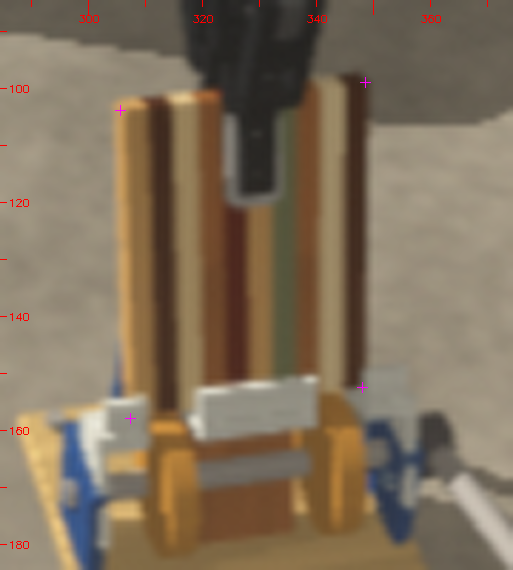

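The panel's lower edge is now behind the lip. There is no contact force yet.

Call:
carry_out(
  deltas=[
    {"delta_pos": [0,0,0.001],"dr": [0,0,0]},
    {"delta_pos": [0,0,0],"dr": [0,0,0]},
  ],
)

```text
time: 9.25
tool_pos: [0.4655, 0.16, 0.1616]
tcp_rot: [-3.06, -0.23, -0.539]
wrist_force: [-0.3, -0.2, -1.9]
width: 0.16
```

Call:
carry_out(
  deltas=[
    {"delta_pos": [0,0,0.001],"dr": [0,0,0]},
    {"delta_pos": [0,0,0],"dr": [0,0,0]},
  ],
)

```text
time: 9.5
tool_pos: [0.4658, 0.1602, 0.1615]
tcp_rot: [-3.059, -0.23, -0.539]
wrist_force: [-5.2, -0.8, 4.9]
width: 0.158
```

```bash
python3 chk.py
```

```text
t 9.5 edge n,y,u mm [ 4.4  0.8 -1.4]
F n,y,u [-3.2 -0.1  6.4] tq [-0.18  0.89 -0.01]
```

It touches the sill at u of about -1.4 mm, with about 8 N. I'll ease off slightly and move it against the board.

Call:
carry_out(
  deltas=[
    {"delta_pos": [-0.001,0,-0.001],"dr": [0,0,0]},
    {"delta_pos": [-0.0015,0,0],"dr": [0,0,0]},
    {"delta_pos": [0,0,0],"dr": [0,0,0]},
  ],
)

```text
time: 9.88
tool_pos: [0.464, 0.1598, 0.1613]
tcp_rot: [-3.059, -0.23, -0.542]
wrist_force: [2.3, 0.7, -2.0]
width: 0.159
```

```bash
python3 chk.py
```

```text
t 9.875 edge n,y,u mm [ 2.8  0.7 -0.9]
F n,y,u [ 1.6  0.3 -2.6] tq [ 0.01 -0.28  0.08]
```

Call:
carry_out(
  deltas=[
    {"delta_pos": [-0.0015,0,0],"dr": [0,0,0]},
    {"delta_pos": [0,0,0],"dr": [0,0,0]},
  ],
)

```text
time: 10.12
tool_pos: [0.4637, 0.1599, 0.1618]
tcp_rot: [-3.057, -0.231, -0.546]
wrist_force: [6.5, 0.8, -2.1]
width: 0.16
```

```bash
python3 chk.py
```

```text
t 10.125 edge n,y,u mm [ 3.   0.8 -0.4]
F n,y,u [ 5.4 -0.1 -4.2] tq [-0.03 -0.81  0.1 ]
```

The panel now bears on the board with about 5 N. I'll release it.

Call:
carry_out(
  deltas=[
    {"delta_pos": [0.0005,0,0.0005],"dr": [0,0,0]},
    {"delta_pos": [0,0,0],"dr": [0,0,0]},
  ],
)

```text
time: 10.38
tool_pos: [0.4639, 0.1599, 0.1614]
tcp_rot: [-3.058, -0.23, -0.544]
wrist_force: [5.1, 0.8, 1.3]
width: 0.155
```

Call:
carry_out(
  deltas=[
    {"delta_pos": [0,0,0],"dr": [0,0,0]},
    {"delta_pos": [0,0,0],"dr": [0,0,0]},
    {"delta_pos": [0,0,0],"dr": [0,0,0]},
    {"delta_pos": [0,0,0],"dr": [0,0,0]},
  ],
  grip=0.45,
)

```text
time: 10.88
tool_pos: [0.462, 0.1595, 0.1597]
tcp_rot: [-3.06, -0.23, -0.538]
wrist_force: [0.3, -1.1, -0.5]
width: 0.455
```

```bash
python3 chk.py;python3 - <<'E'
from place import *
for n in("scene","top"):
    c=bot.read_camera(n); np.savez(n+"5.npz",**c)
s=load("scene5.npz");t=load("top5.npz")
def sp(n,y,u): return S+n_w*n+y_w*y+u_w*u
P=[sp(.007,y,u) for y in(-.05,.05) for u in(0,.13)]
crop(s,285,85,375,185,5.7,"pics/g_s.png",proj(s,P))
E
```

```text
t 10.875 edge n,y,u mm [ 0.1  0.6 -1.8]
F n,y,u [-0.  -1.2 -0.5] tq [-0.01  0.2  -0.  ]
```

View pics/g_s.png

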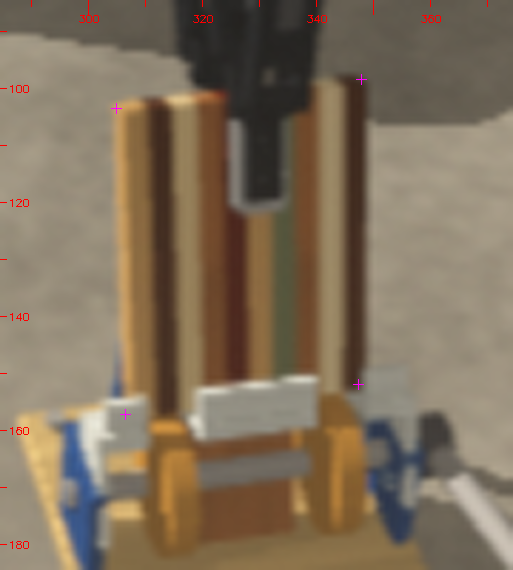

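Call:
carry_out(
  deltas=[
    {"delta_pos": [0,0,-0.01],"dr": [0,0,0]},
    {"delta_pos": [0,0,-0.02],"dr": [0,0,0]},
    {"delta_pos": [0,0,-0.03],"dr": [0,0,0]},
    {"delta_pos": [0,0,-0.03],"dr": [0,0,0]},
    {"delta_pos": [0,0,-0.02],"dr": [0,0,0]},
    {"delta_pos": [-0.04,0,-0.02],"dr": [0,0,0]},
    {"delta_pos": [-0.06,0,0],"dr": [0,0,0]},
    {"delta_pos": [0,0,0],"dr": [0,0,0]},
  ],
)

```text
time: 11.98
tool_pos: [0.3214, 0.1377, 0.2452]
tcp_rot: [-3.06, -0.232, -0.535]
wrist_force: [0.3, -0.7, 0.6]
width: 0.45
```

```bash
python3 - <<'E'
from place import *
for n in("scene","top"):
    c=bot.read_camera(n); np.savez(n+"6.npz",**c)
s=load("scene6.npz");t=load("top6.npz")
def sp(n,y,u): return S+n_w*n+y_w*y+u_w*u
P=[sp(.007,y,u) for y in(-.05,.05) for u in(0,.13)]
print(np.round(proj(s,P),1));print(np.round(proj(t,P),1))
crop(s,285,90,375,185,6.2,"pics/h_s.png",proj(s,P))
crop(t,150,195,230,265,8,"pics/h_t.png",proj(t,P))
E
```

```text
[[306.6 157.2]
 [305.  103.5]
 [347.3 151.9]
 [347.9  98.5]]
[[206.9 217.6]
 [205.  233.3]
 [170.1 223.3]
 [163.4 239.9]]
```

View pics/h_s.png

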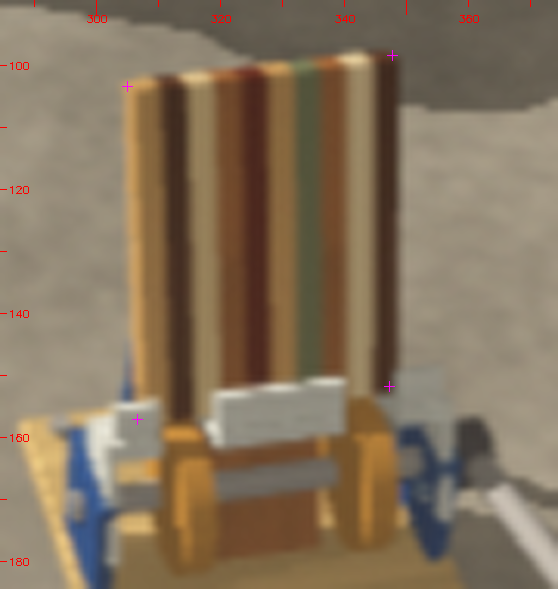

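View pics/h_t.png

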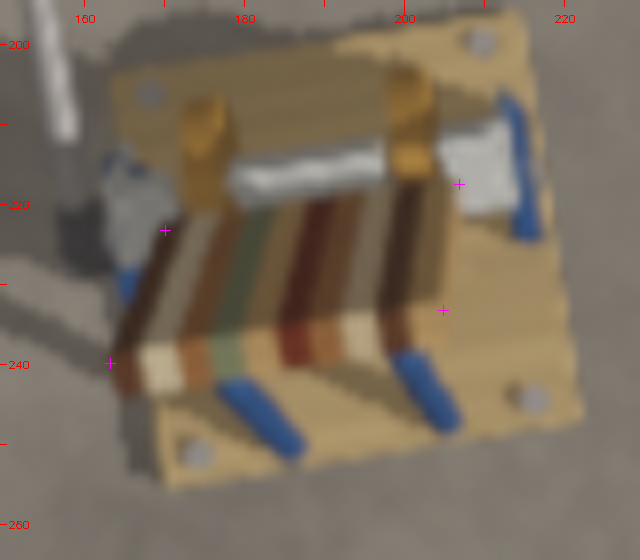

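The panel stands leaning in the channel. In the scene view its corners (306.6,104) and (348.5,152) are shifted about +1.2 px from the fit, and the sill ends by about +1.2 px too. The top view also agrees to about 1 mm, so it is centred. Next is the lever grip.

```bash
python3 - <<'E'
from place import *
g=app(M,(.10625,.123,.0735))[0]; ax=app(M,(0,.123,.045))[0]
print("g",g,"axis",ax)
s=load("scene0.npz");t=load("top0.npz")
print(ray(s,(393.7,182.0),.0735),ray(t,(138.8,188.0),.0735))
plan([.40,.29,.30],Rdown(psi),5)
E
```

```text
g [0.58759036 0.30218129 0.0735    ] axis [0.48252452 0.28636254 0.045     ]
[0.58688809 0.30417654 0.0735    ] [0.58732282 0.30240815 0.0735    ]
now [0.3255 0.139  0.2488] t 12.07 turn [-0.001 -0.352  0.001]
{"delta_pos": [0.0216, -0.0276, -0.0029], "dr": [-0.0003, -0.0703, 0.0003]}
{"delta_pos": [0.0213, -0.0277, -0.0045], "dr": [-0.0003, -0.0703, 0.0003]}
{"delta_pos": [0.021, -0.0276, -0.0059], "dr": [-0.0003, -0.0703, 0.0003]}
{"delta_pos": [0.0205, -0.0276, -0.0075], "dr": [-0.0003, -0.0703, 0.0003]}
{"delta_pos": [0.0199, -0.0277, -0.0088], "dr": [-0.0003, -0.0703, 0.0003]}
```

Call:
carry_out(
  deltas=[
    {"delta_pos": [0.021,-0.0276,-0.003],"dr": [0,-0.0704,0]},
    {"delta_pos": [0.021,-0.0276,-0.0045],"dr": [0,-0.0704,0]},
    {"delta_pos": [0.021,-0.0276,-0.006],"dr": [0,-0.0704,0]},
    {"delta_pos": [0.0205,-0.0276,-0.0075],"dr": [0,-0.0704,0]},
    {"delta_pos": [0.02,-0.0276,-0.009],"dr": [0,-0.0704,0]},
    {"delta_pos": [0,0,0],"dr": [0,0,0]},
  ],
  grip=0.7,
)

```text
time: 12.82
tool_pos: [0.4034, 0.2922, 0.2992]
tcp_rot: [-3.132, -0.236, 0.004]
wrist_force: [0.4, -0.8, 0.6]
width: 0.7
```

```bash
python3 - <<'E'
from place import *
plan([.587,.303,.16],Rdown(psi),6)
E
```

```text
now [0.4034 0.2922 0.2992] t 12.82 turn [-0.001  0.003  0.001]
{"delta_pos": [0.0306, 0.0028, 0.0231], "dr": [-0.0001, 0.0005, 0.0001]}
{"delta_pos": [0.0305, 0.0028, 0.0231], "dr": [-0.0001, 0.0005, 0.0001]}
{"delta_pos": [0.0306, 0.0028, 0.0232], "dr": [-0.0001, 0.0005, 0.0001]}
{"delta_pos": [0.0306, 0.0029, 0.0231], "dr": [-0.0001, 0.0005, 0.0001]}
{"delta_pos": [0.0305, 0.0028, 0.0232], "dr": [-0.0001, 0.0005, 0.0001]}
{"delta_pos": [0.0305, 0.0027, 0.0232], "dr": [-0.0001, 0.0005, 0.0001]}
```

Call:
carry_out(
  deltas=[
    {"delta_pos": [0.0305,0.0028,0.023],"dr": [0,0.0005,0]},
    {"delta_pos": [0.0305,0.0028,0.023],"dr": [0,0.0005,0]},
    {"delta_pos": [0.0305,0.0028,0.023],"dr": [0,0.0005,0]},
    {"delta_pos": [0.0305,0.0028,0.023],"dr": [0,0.0005,0]},
    {"delta_pos": [0.0305,0.0028,0.023],"dr": [0,0,0]},
    {"delta_pos": [0.0305,0.0028,0.023],"dr": [0,0,0]},
    {"delta_pos": [0,0,0],"dr": [0,0,0]},
    {"delta_pos": [0,0,0],"dr": [0,0,0]},
  ],
)

```text
time: 13.82
tool_pos: [0.5827, 0.3, 0.1608]
tcp_rot: [-3.133, -0.235, 0.002]
wrist_force: [0.5, -0.3, 1.4]
width: 0.701
```

```bash
python3 - <<'E'
from place import *
c=bot.read_camera("scene"); st=bot.read_state()
np.savez("scene7.npz",**c)
crop(c,280,80,430,215,5,"pics/i_s.png",proj(c,st["tool_pos"]))
plan([.587,.303,.0555],Rdown(psi),6)
E
```

```text
now [0.5827 0.3003 0.1615] t 13.88 turn [-0.001  0.     0.001]
{"delta_pos": [0.0008, -0.0003, 0.0177], "dr": [-0.0001, 0.0, 0.0001]}
{"delta_pos": [0.0007, -0.0003, 0.0176], "dr": [-0.0001, 0.0, 0.0001]}
{"delta_pos": [0.0008, -0.0004, 0.0177], "dr": [-0.0001, 0.0, 0.0001]}
{"delta_pos": [0.0008, -0.0003, 0.0177], "dr": [-0.0001, 0.0, 0.0001]}
{"delta_pos": [0.0008, -0.0003, 0.0176], "dr": [-0.0001, 0.0, 0.0001]}
{"delta_pos": [0.0007, -0.0004, 0.0177], "dr": [-0.0001, 0.0, 0.0001]}
```

View pics/i_s.png

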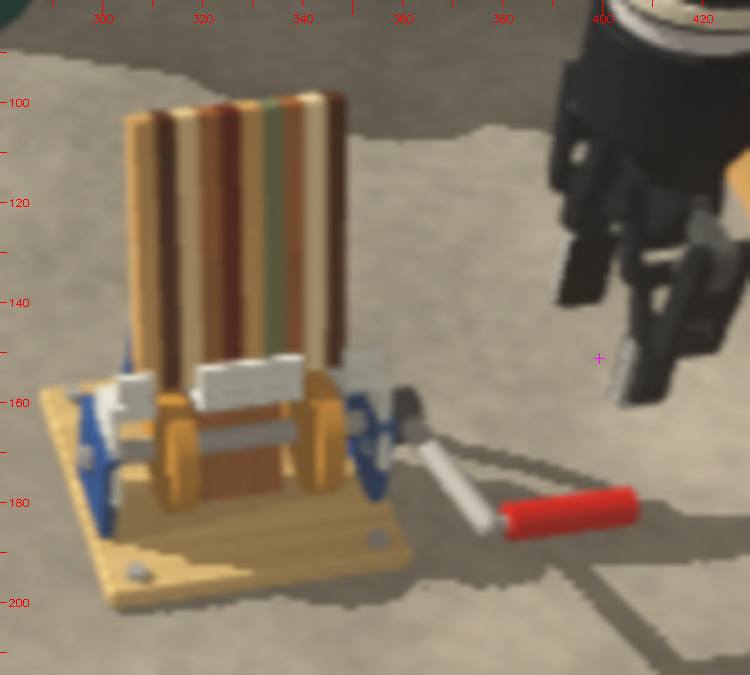

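The fingers straddle the grip's line, with back and front tips near (395,138) and (407,160). I'll go down and grip.

Call:
carry_out(
  deltas=[
    {"delta_pos": [0.001,-0.0003,0.018],"dr": [0,0,0]},
    {"delta_pos": [0.001,-0.0003,0.018],"dr": [0,0,0]},
    {"delta_pos": [0.001,-0.0003,0.018],"dr": [0,0,0]},
    {"delta_pos": [0.001,-0.0003,0.018],"dr": [0,0,0]},
    {"delta_pos": [0.0005,-0.0003,0.018],"dr": [0,0,0]},
    {"delta_pos": [0,-0.0003,0.016],"dr": [0,0,0]},
    {"delta_pos": [0,0,0],"dr": [0,0,0]},
    {"delta_pos": [0,0,0],"dr": [0,0,0]},
  ],
)

```text
time: 14.88
tool_pos: [0.5871, 0.303, 0.0549]
tcp_rot: [-3.132, -0.236, 0.001]
wrist_force: [0.8, 0.6, 0.2]
width: 0.703
```

Call:
carry_out(
  deltas=[
    {"delta_pos": [0,0,0],"dr": [0,0,0]},
    {"delta_pos": [0,0,0],"dr": [0,0,0]},
    {"delta_pos": [0,0,0],"dr": [0,0,0]},
    {"delta_pos": [0,0,0],"dr": [0,0,0]},
    {"delta_pos": [0,0,0],"dr": [0,0,0]},
    {"delta_pos": [0,0,0],"dr": [0,0,0]},
  ],
  grip=0,
  force=40,
)

```text
time: 15.62
tool_pos: [0.5875, 0.3031, 0.0553]
tcp_rot: [-3.132, -0.236, -0.001]
wrist_force: [2.2, 0.8, 3.3]
width: 0.197
```

```bash
python3 - <<'E'
from place import *
c=bot.read_camera("scene"); st=bot.read_state()
np.savez("scene8.npz",**c)
crop(c,280,80,430,215,5,"pics/j_s.png",proj(c,st["tool_pos"]+[0,0,.019]))
Rt=R.from_rotvec(st["tcp_rot"]); g=st["tool_pos"]+Rt.apply([0,0,-.019])
print(st["time"],st["tool_pos"],st["wrist_force"],st["width"],"grip in fixture",(g-M[:3,3])@Rf)
E
```

```text
15.675 [0.58747852 0.3030657  0.05526606] [ 2.10712424 -0.14693175  2.29776479] 0.19811434481880294 grip in fixture [0.10625929 0.12387504 0.07426605]
```

View pics/j_s.png

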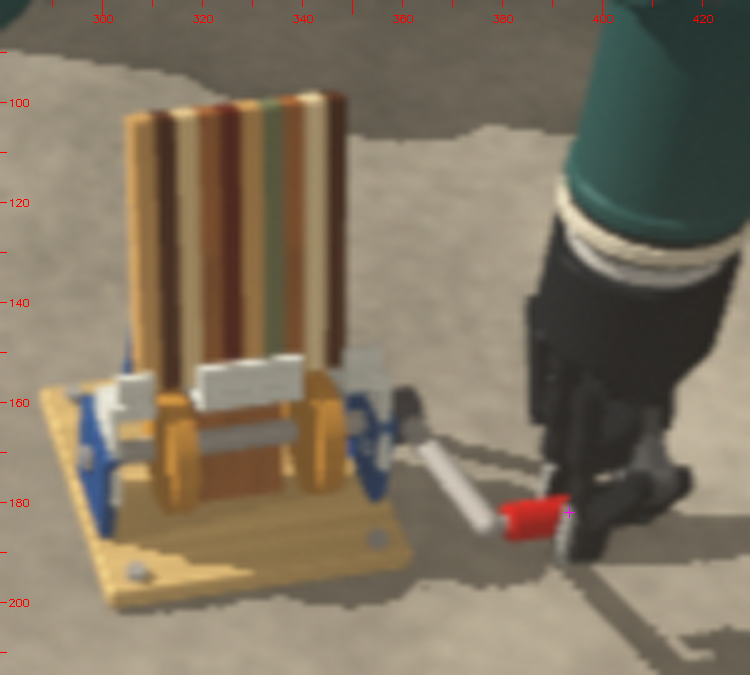

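The grip is held: opening 0.198, about 17 mm, at the predicted place (rest frame 0.106, 0.124, 0.074). Now I'll raise it along the 110 mm arc.

Call:
carry_out(
  deltas=[
    {"delta_pos": [-0.0029,0,-0.0092],"dr": [0,0,0]},
    {"delta_pos": [-0.0037,0,-0.0089],"dr": [0,0,0]},
    {"delta_pos": [-0.0044,0,-0.0085],"dr": [0,0,0]},
    {"delta_pos": [-0.0052,0,-0.0081],"dr": [0,0,0]},
    {"delta_pos": [-0.0058,0,-0.0076],"dr": [0,0,0]},
    {"delta_pos": [-0.0065,0,-0.0071],"dr": [0,0,0]},
    {"delta_pos": [0,0,0],"dr": [0,0,0]},
    {"delta_pos": [0,0,0],"dr": [0,0,0]},
  ],
)

```text
time: 16.68
tool_pos: [0.5598, 0.2989, 0.1044]
tcp_rot: [-3.132, -0.236, -0.002]
wrist_force: [5.7, 2.3, 0.9]
width: 0.195
```

```bash
cat > lev.py <<'E'
from place import *
st=bot.read_state();Rt=R.from_rotvec(st["tcp_rot"]); g=st["tool_pos"]+Rt.apply([0,0,-.019])
q=(g-M[:3,3])@Rf; r=q-[0,.123,.045]
print("t",round(st["time"],2),"grip fx",np.round(q,4),"R",round(np.hypot(r[0],r[2]),4),"ang above level",round(np.degrees(np.arctan2(r[2],r[0])),1),"F fx",np.round(st["wrist_force"]@Rf,1),"w",round(st["width"],3),"turn",np.round((Rt.inv()*Rdown(psi)).as_rotvec(),3))
E
python3 lev.py
```

```text
t 16.68 grip fx [0.0782 0.1239 0.1234] R 0.1107 ang above level 45.1 F fx [6.  1.5 0.9] w 0.195 turn [-0.001 -0.002  0.001]
```

Call:
carry_out(
  deltas=[
    {"delta_pos": [-0.0071,0,-0.0065],"dr": [0,0,0]},
    {"delta_pos": [-0.0076,0,-0.0058],"dr": [0,0,0]},
    {"delta_pos": [-0.0081,0,-0.0051],"dr": [0,0,0]},
    {"delta_pos": [-0.0085,0,-0.0044],"dr": [0,0,0]},
    {"delta_pos": [-0.0089,0,-0.0037],"dr": [0,0,0]},
    {"delta_pos": [-0.0092,0,-0.0029],"dr": [0,0,0]},
    {"delta_pos": [0,0,0],"dr": [0,0,0]},
    {"delta_pos": [0,0,0],"dr": [0,0,0]},
  ],
)

```text
time: 17.68
tool_pos: [0.5111, 0.2916, 0.1332]
tcp_rot: [-3.131, -0.236, -0.002]
wrist_force: [4.7, 0.7, 3.1]
width: 0.193
```

```bash
python3 lev.py; python3 - <<'E'
from place import *
c=bot.read_camera("scene"); np.savez("scene9.npz",**c)
crop(c,280,80,430,215,5,"pics/k_s.png")
E
```

```text
t 17.68 grip fx [0.029  0.1239 0.1522] R 0.111 ang above level 74.9 F fx [ 4.7 -0.   3.1] w 0.193 turn [-0.001 -0.002  0.001]
```

View pics/k_s.png

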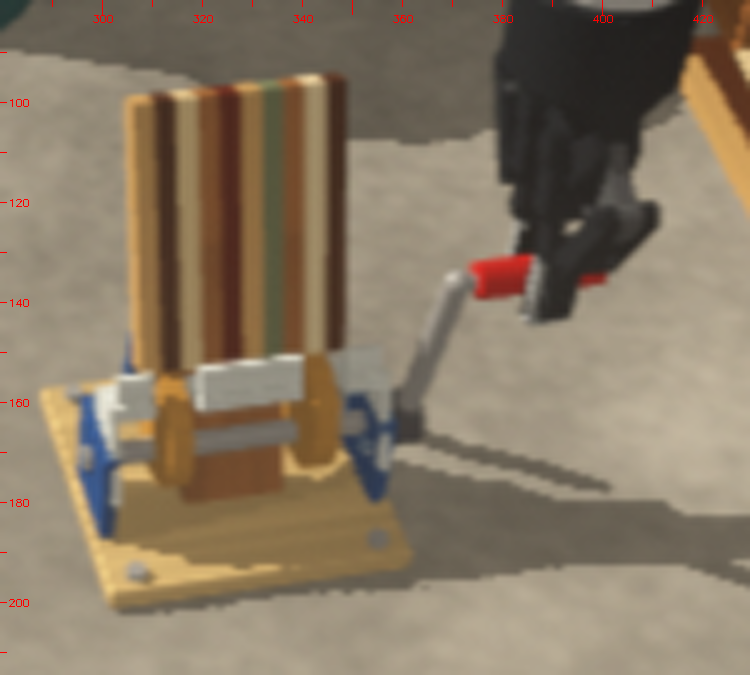

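The panel rises with the cams; the lever is about 15° short of upright. Last part now.

Call:
carry_out(
  deltas=[
    {"delta_pos": [-0.0047,0,-0.0012],"dr": [0,0,0]},
    {"delta_pos": [-0.0047,0,-0.0009],"dr": [0,0,0]},
    {"delta_pos": [-0.0047,0,-0.0008],"dr": [0,0,0]},
    {"delta_pos": [-0.0048,0,-0.0005],"dr": [0,0,0]},
    {"delta_pos": [-0.0048,0,-0.0003],"dr": [0,0,0]},
    {"delta_pos": [-0.0045,0,-0.0001],"dr": [0,0,0]},
    {"delta_pos": [0,0,0],"dr": [0,0,0]},
    {"delta_pos": [0,0,0],"dr": [0,0,0]},
  ],
)

```text
time: 18.73
tool_pos: [0.483, 0.2874, 0.1371]
tcp_rot: [-3.132, -0.236, -0.001]
wrist_force: [3.9, 1.1, 4.8]
width: 0.191
```

```bash
python3 lev.py; python3 - <<'E'
from place import *
c=bot.read_camera("scene"); np.savez("scene10.npz",**c)
P=[app(M,(0,.123,.155))[0],app(M,(0,.093,.155))[0],app(M,(0,.09,.045))[0]]
P+=[S+n_w*(.007+.0)+y_w*y+u_w*(.139) for y in(-.05,.05)]
print(np.round(proj(c,P),1))
crop(c,280,80,430,215,5,"pics/l_s.png",proj(c,P))
c=bot.read_camera("top"); np.savez("top10.npz",**c)
crop(c,120,175,230,260,7,"pics/l_t.png",proj(c,P))
E
```

```text
t 18.73 grip fx [0.0006 0.1239 0.1561] R 0.1111 ang above level 89.7 F fx [4.  0.5 4.8] w 0.191 turn [-0.001 -0.001  0.001]
[[382.3 124.9]
 [369.8 126.5]
 [361.7 162.4]
 [304.9  99.5]
 [347.9  94.6]]
```

View pics/l_s.png

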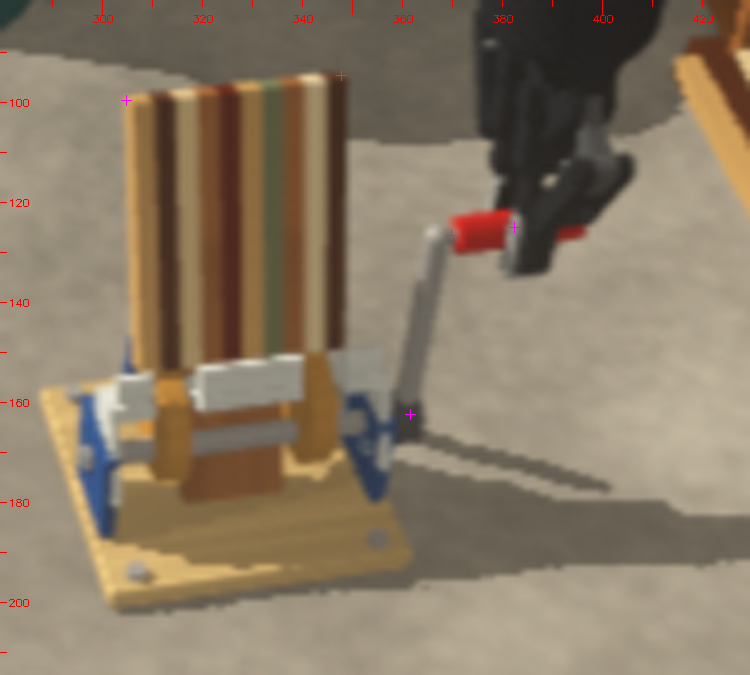

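View pics/l_t.png

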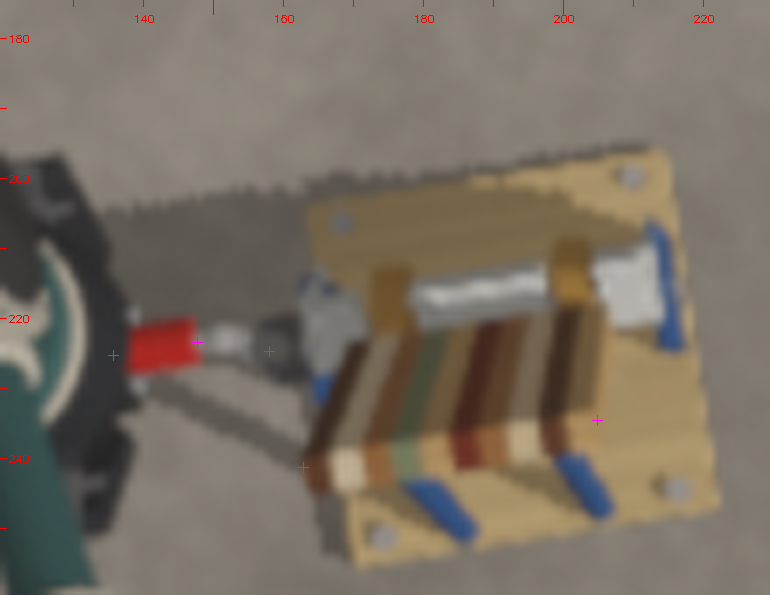

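The lever is upright within about 0.3°: grip end predicted at (370,126.5), seen at about (370,127). The panel's top has risen about 4 px (9 mm) and stays flat on the board. A last 0.6 mm nudge, then hold.

Call:
carry_out(
  deltas=[
    {"delta_pos": [-0.0006,0,-0.0005],"dr": [0,0,0]},
    {"delta_pos": [0,0,0],"dr": [0,0,0]},
    {"delta_pos": [0,0,0],"dr": [0,0,0]},
    {"delta_pos": [0,0,0],"dr": [0,0,0]},
  ],
)

```text
time: 19.32
tool_pos: [0.4816, 0.2871, 0.1371]
tcp_rot: [-3.132, -0.236, 0.001]
wrist_force: [4.9, 1.6, 5.1]
width: 0.195
```

```bash
python3 lev.py; python3 - <<'E'
from place import *
c=bot.read_camera("scene")
P=[S+n_w*.010+y_w*(y+.0006)+u_w*(u+.009) for y in(-.05,.05) for u in(0,.13)]
crop(c,280,85,380,195,5.4,"pics/m_s.png",proj(c,P))
c=bot.read_camera("top")
cv2.imwrite("pics/m_top.png",cv2.resize(c["frame"][:,:,::-1],None,fx=1.5,fy=1.5))
E
```

```text
t 19.32 grip fx [-0.0008  0.1239  0.1561] R 0.1111 ang above level 90.4 F fx [5.1 0.8 5.1] w 0.195 turn [-0.001  0.     0.001]
```

View pics/m_s.png

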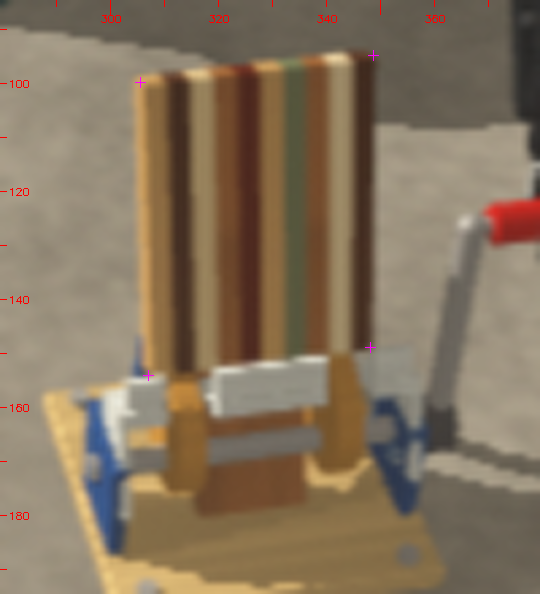

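View pics/m_top.png

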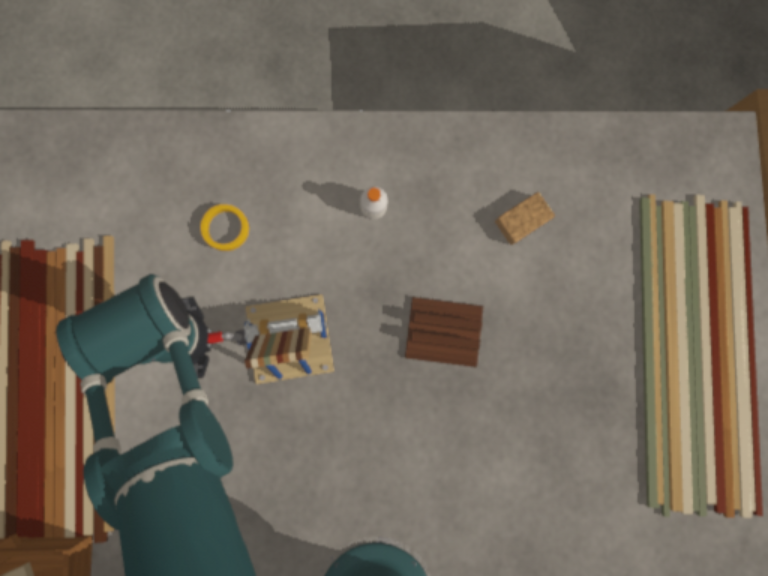

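The panel's four corners fall on the predicted full-lift position within about 1 px. The bystanders are unmoved in the top view, with the tape at (225,227), glue at (373,200) and sander at (526,217). I'm handing it in.

```bash
python3 -c "
from workcell import bot
print(bot.finish_job())"; 
```

```text
the job is handed in; nothing more can be done
None
```

I took the panel out of the rack, leaned it against the rest's sloping board with its lower edge on the sill, and let go. I then raised the lever by the red grip and handed the job in at about 19.5 s, still holding it upright with 40 N.

- **Lever:** the last reading put it 90.4° above level (90° is straight up), with about 5 N of spring push on the tool.
- **Panel:** in the scene view all four corners lie within about 1 px (roughly 2 mm) of the predicted full-lift position, and the panel lies flat on the board.
- **Bystanders:** the glue bottle, tape roll and sanding block are where they were in the first top view.
- **Centring, where checks disagreed:** the two cameras differ by about 3–4 mm (scene one way, top the other) on where the sill's middle is. Comparing panel with sill inside each picture gives an offset of about 1 mm or less.
- **Board face, where checks disagreed:** the panel touched the board about 3 mm further out than the camera fit predicted. I relied on the contact force to seat it.
- **Upward force:** the tool also felt about 5 N upward at the end that I didn't explain. It is well below the force limits.

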